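# Load the seal and offer the desk tray over a wet painting

## Robot

A 7-joint arm with a two-finger parallel gripper is mounted at the origin on the work surface. World frame = base frame: x ahead of the robot, y to its left, z up, the work surface at z = 0. Lengths are in m, angles in rad, forces in N, time in s.
With the tool pointing down it reaches from about 0.425 to 0.925 m from the base axis. Payload 6.8 kg.
Tool frame: the origin (TCP) lies at the very end of the fingers, on their centre line; the grasp point (between the pads) lies 19 mm behind it; z points along the fingers, y is the line along which they close (so a half turn about z gives the same grasp; the last joint's range is limited). The gripper opens to 85 mm and grips with 20 to 120 N. Pads are 22 mm wide; open, the fingers measure 114 mm over their backs; the gripper's body (76 mm by 85 mm) begins 54 mm behind the grasp point. The pads swing forward as they close: fully open they stand 13 mm farther back than shut.
Start: joints at [1.138, 0.477, 0.022, 1.555, -0.011, 1.109, -0.083], TCP at [0.215, -0.64, 0.231] pointing down, gripper open.
Joint ranges: [-2.96, 2.96], [-0.34, 2.1], [-1.41, 1.46], [0.24, 2.44], [-1.37, 4.51], [0.17, 1.92], [-2.96, 2.96]. Speed limits (rad/s): [2.39, 2.39, 3.14, 3.14, 3.14, 3.14, 3.14].

## Interface

Orientations are given as a rotation vector (axis times angle).
In Python, from bench import get_obs, viewer, r gives the robot as it stands. The module is installed in compiled form; this text tells all that it offers.
- The arm moves only by the tool play_rows, never from a script. Its argument "commands" is a list that holds one entry, the list of rows, each a list of 5 numbers: the gripper's target within -1 to 1 (shut at 1, half-way at 0, fully open at -1), then the shift along the tool's x, y, z scaled (see below), then the turn about the tool's z scaled (see below). A call has 1 to 12 rows; each row is the pose to reach, as a shift and turn from the pose commanded when the call began, along the tool's axes at that moment; what a row does not reach only later rows make up. The controller multiplies each number of a shift by 0.2 m and each number of a turn by pi/2 rad. A row lasts 1/12 s, in which the tool goes at most 41.7 mm and 7.16 degrees, less where a joint would pass 70% of its speed; a pose out of reach is approached as far as the arm can. A call with a number of a shift or a turn outside -1 to 1 is refused whole. A call with a gripper value outside its range is refused whole. The fingers move at their own pace and stop on an object; "grip_force" is the grip in N (left out, the last holds). Time passes only in rows, so rows that repeat a pose let the fingers close. It gives the time, the measured TCP pose, the force, the opening and the grip force at its end, in the units of the state.
- get_obs(): the state, without advancing time (a new reading comes with each control period).
- viewer.grab_frame(name): name is "side" or "top"; returns a dict with "pixels" (480x640x3 uint8, red, green, blue), "fovy" (degrees; the focal length in pixels is half the picture's height over the tangent of half this angle, whatever the lens; pixels are square), "cx", "cy" (the principal point, pixels), "distortion" ([k1, k2, p1, p2, k3] as OpenCV has them; the pictures are not rectified), "world_to_cam" (4x4, takes a point from world to camera coordinates). Camera axes: x right, y up, looking along -z (the intrinsics and any distortion apply to the point x, -y, -z); pixel columns grow to the right and rows downward; lengths in m; the calibration is good to about 2 mm. A picture is of the moment at which its call begins. There is no depth.
- r.hand_in(): hands the job in; it is judged then, once.
Trained networks look in a picture, given as the dict that the camera call returned (one of the last four; its "shot" number tells which), for a name from the list of things; names that differ only in an ending like _2 or _b are one class to them, and where a whole thing is asked for, a point or a joint stands for the part that bears it (a point fixed in the world has none). Each returns a list of dicts, best first, with "score" (0 to 1); they miss things now and then, are a little off and sometimes report something else, mostly with a low value. They report only what shows in the picture. A call takes as long as a camera call. They do not tell look-alikes from the thing itself.
- viewer.trace(picture, thing): "pixels" (480x640 bool, what is visible of it) and "rect" ([left, top, right, bottom] in pixels, round what is visible of it).
The state is a dict: "clock": time; "joints": joint angles; "qvel": joint speeds; "tau": joint torques, N m; "tcp_pos": TCP position; "orientation": TCP orientation; "contact_force": force on the tool from outside, world axes, zero at the start; "moment": the same for the moment, N m; "grip_width": finger opening in m; "gripper_force": force on a finger pad.
Only numpy, scipy, OpenCV 4.12 (cv2) and the standard library are available. Lean on these libraries where they do the work, as an engineer would, in place of code of your own. Each camera call takes 0.05 s, during which the arm holds its last target. There are 200 camera calls.

## Task

Slide the tall red stone seal down into the square case on the handled desk tray until it stands fully home, and let go of it. Then lift the tray by its handle, carry it level so that the green ball never leaves its dish, and finish while holding it, still and level, about a hand's breadth above the middle of the blank half of the bamboo painting, where the painter will take the seal. The ink is wet: let nothing touch the sheet, and leave everything else on the table where it stands.

Things in the scene. Friction and masses are not known exactly. Their poses are not given: they have to be found in the camera images.
- tray: dark rosewood desk tray, 170 (own x) x 280 (own y) x 22 mm high, floor and walls 6 mm thick, 0.45 to 0.65 kg, standing loose on the table; a fixed bail handle (two posts and a crossbar) bridges its middle, a pale wooden seal case stands at its -y end and a round ball dish at its +y end. Origin: centre of its underside (at table height, z = 0), z up
- handle (a point): centre of the tray's crossbar, 138 mm straight above the tray's origin. The bar runs along the tray's x axis, 164 mm long, 14 mm thick (along the tray's y) and 22 mm high with flat sides: its top is 149 mm above the tray's underside and the room below it is free down to the tray's floor; the posts stand 73 mm to either side of the centre. With seal and ball aboard, the tray's centre of mass lies under this point, within 15 mm towards the case
- case_floor (a point): centre of the floor inside the seal case, 95 mm along the tray's -y from its origin and 14 mm above the tray's underside. The case is a square block 40 x 40 mm, sides parallel to the tray's, with an upright square hole 27.5 mm wide and 38 mm deep, its mouth bevelled by 2.5 mm; its top is 52 mm above the tray's underside
- dish (a point): centre of the dish's flat floor, 95 mm along the tray's +y from its origin and 9 mm above the tray's underside; the dish is dark, about 50 mm wide inside, its rim only 2.2 mm higher than its floor
- ball_center (a point): centre of the polished green jade ball, 40 mm across, about 95 g, lying loose in the dish, where it can roll about 15 mm either way; it rolls out over the low rim if the tray is tipped by some 25 degrees, or sooner if the tray is started or stopped abruptly (smooth moves at about 0.1 m/s are safe)
- seal: tall red stone seal standing upright and loose on the table: a square bar 25 x 25 x 84 mm with a low dome 8 mm high on top (92 mm in all), about 140 g. Origin: centre of its square foot, z up, x and y square to its sides. Fully home, its foot is on the case's floor and 46 mm of the bar stand out of the case
- sheet: white paper sheet 300 (own x) x 380 (own y) mm, 2 mm thick with its backing, fixed flat on the table; the half towards its +y carries a wet ink painting of bamboo, the half towards its -y is blank. Origin: centre of its underside, at z = 0
- blank (a point): middle of the blank half of the sheet, on its upper face (95 mm along the sheet's -y from its centre)
- seal_grey: short dark grey stone seal, 36 x 36 x 48 mm with a dome 8 mm high, standing on the table; not wanted. Origin: centre of its foot
- weight_a: dark wooden paperweight bar 220 x 34 x 18 mm on the painted end of the sheet. Origin: centre of its underside
- weight_b: the same bar on the blank end of the sheet, 70 mm from blank. Origin: centre of its underside
- paste: round blue porcelain jar of red seal paste, 74 mm across, 30 mm high. Origin: centre of its foot
- ink_plate: white ceramic dish with black ink, 136 mm across, 20 mm high. Origin: centre of its foot
- teacup: white cup, 76 mm across, 60 mm high. Origin: centre of its foot
- ball: the jade ball as a body; its origin turns as it rolls, so use ball_center for its place
Mind the look-alikes: they are no part of the job. Several things have the shape of the teacup; the one meant has the colours described above. Of the things that look like the paste, take the one that is farthest to the robot's right at the start.

How it is judged:
On the way, in this order (a step that is already met when the one before it is completed fails the run):
1. the red seal stands fully home in the case, let go, the tray still standing on the table (z of seal in the frame of case_floor below 0.004 m and horizontal distance between seal and case_floor below 0.005 m and angle between the z axis of seal and the z axis of tray, either way round below 0.1 rad and distance between ball_center and dish below 0.029 m and contact force between the fingers and seal below 0.1 N and height (world z) of tray below 0.006 m), for 0.2 s.
2. the tray hangs from the gripper, off the table, with the seal home and the ball in its dish (z of seal in the frame of case_floor below 0.004 m and horizontal distance between seal and case_floor below 0.005 m and angle between the z axis of seal and the z axis of tray, either way round below 0.1 rad and distance between ball_center and dish below 0.029 m and contact force between the fingers and tray above 1 N and height (world z) of tray above 0.03 m), for 0.2 s.
At the end, for the whole second after the job is handed in: The gripper alone holds the tray at rest: its middle within 70 mm (seen from above) of the middle of the sheet's blank half, underside 50 to 200 mm above the paper, level within 0.1 rad; the red seal is fully home in its case (foot within 4 mm of its floor), the ball in its dish (z of seal in the frame of case_floor below 0.004 m and horizontal distance between seal and case_floor below 0.005 m and angle between the z axis of seal and the z axis of tray, either way round below 0.1 rad and distance between ball_center and dish below 0.029 m and horizontal distance between tray and blank below 0.07 m and height (world z) of tray between 0.052 and 0.202 m and angle between tray's own z axis and vertical below 0.1 rad and linear speed of tray below 0.03 m/s and contact force between the fingers and tray above 1 N and contact force between tray and seal_grey below 0.1 N and contact force between tray and weight_a below 0.1 N and contact force between tray and weight_b below 0.1 N and contact force between tray and paste below 0.1 N and contact force between tray and ink_plate below 0.1 N and contact force between tray and teacup below 0.1 N and contact force between tray and sheet below 0.1 N); the arm keeps its last pose, push and grip.
It fails at once if the ball left its dish (distance between ball_center and dish above 0.0315 m).
It fails at once if the tray was tipped by more than 20 degrees (angle between tray's own z axis and vertical above 0.35 rad).
It fails at once if the wet sheet was touched (contact force between sheet and the fingers above 0.3 N or contact force between sheet and the arm above 0.3 N or contact force between sheet and tray above 0.3 N or contact force between sheet and seal above 0.3 N or contact force between sheet and ball above 0.3 N).
It fails at once if another thing on the table was pushed or knocked by more than 20 mm (distance of any of seal_grey, weight_a, weight_b, paste, ink_plate, teacup from where it was at the start of the episode above 0.02 m).
It also fails if it takes over 66 s, if anything falls off the work surface, if the arm or the gripper's body presses on something with over 40 N, if the wrist force passes 120 N, or if a joint passes its speed limit or range.

## Working session

There is one attempt and no reset: what is moved stays moved. The work goes in short steps, Python scripts to look and compute and a tool call to move; the robot and the scene stay as the last step left them, time stands still between calls to the robot, and variables do not carry over. Pictures are saved under pics/ and viewed, at most 10 in all, crops included, and the job is handed in when it is done.

Besides the shell and the picture viewer there is one more tool, called in YAML: its name, and indented under it one key for each argument. play_rows: Moves the arm, as the interface text tells. Shifts and turns lie within -1 to 1; 1 stands for 0.2 m of shift or pi/2 rad of turn. Its arguments: {"type":"object","properties":{"commands":{"type":"array","items":{"type":"array","items":{"type":"array","items":{"type":"number","minimum":-1,"maximum":1}}}},"grip_force":{"type":"number"}},"required":["commands"]}

```bash
mkdir -p pics; cat > h.py <<'E'
import numpy as np, cv2
from bench import get_obs, viewer, r
from scipy.spatial.transform import Rotation as R
def K(p):
    f=240/np.tan(np.radians(p["fovy"])/2)
    return np.array([[f,0,p["cx"]],[0,f,p["cy"]],[0,0,1.]]),np.array(p["distortion"],float)
def ext(p):
    M=np.diag([1,-1,-1,1.])@np.array(p["world_to_cam"]); return M[:3,:3],M[:3,3]
def proj(p,X):
    k,d=K(p);Rm,t=ext(p)
    return cv2.projectPoints(np.atleast_2d(np.array(X,float)),cv2.Rodrigues(Rm)[0],t,k,d)[0][:,0]
def ray(p,uv):
    k,d=K(p);Rm,t=ext(p)
    n=cv2.undistortPoints(np.array(uv,float).reshape(-1,1,2),k,d)[:,0]
    D=np.c_[n,np.ones(len(n))]@Rm; return -Rm.T@t,D
def onz(p,uv,z):
    C,D=ray(p,uv); return C+D*((z-C[2])/D[:,2])[:,None]
def save(p,n,box=None,s=1):
    im=p["pixels"][:,:,::-1]
    if box: im=im[box[1]:box[3],box[0]:box[2]]
    cv2.imwrite("pics/"+n,cv2.resize(im,None,fx=s,fy=s,interpolation=cv2.INTER_CUBIC))
E
python3 - <<'E'
from h import *
import pickle
o=get_obs();print(o)
for n in("top","side"):
    p=viewer.grab_frame(n);save(p,n+"0.png");C,_=ray(p,[[320,240]])
    print(n,{k:v for k,v in p.items() if k not in("pixels","world_to_cam")},"cam",C.round(3))
    for t in["tray","seal","seal_grey","ball","sheet","weight_a","paste","ink_plate","teacup"]:
        for q in viewer.trace(p,t)[:4]:
            m=q["pixels"];y,x=np.nonzero(m);print(t,round(q["score"],2),np.round(q["rect"]),x.mean().round(1),y.mean().round(1),m.sum(),onz(p,[[x.mean(),y.mean()]],0.02)[0].round(3))
E
```

```text
{'clock': 0.0, 'joints': array([ 1.13791648,  0.47785511,  0.02232487,  1.55645942, -0.01148267,
        1.10931117, -0.08314072]), 'qvel': array([-1.05920316e-03,  1.88036390e-03,  4.76777497e-04,  1.26663826e-03,
       -2.19103151e-04,  2.63933308e-04, -4.97301649e-05]), 'tau': array([ 6.51392456e-04, -5.96458125e+01,  1.60813976e+00, -2.81200218e+01,
        1.24641205e-02,  9.33385338e-03, -5.28728549e-06]), 'tcp_pos': array([ 0.21518861, -0.63914306,  0.23028519]), 'orientation': array([-3.09843554e+00, -5.07627437e-01,  7.18233825e-04]), 'contact_force': array([-0.36149488,  0.4429665 ,  0.29005039]), 'moment': array([-0.02776073, -0.05140146, -0.02799509]), 'gripper_force': 0.0, 'grip_width': 0.0855232029853879}
top {'fovy': 47.6476100258533, 'cx': 318.10684891135173, 'cy': 248.3925781798151, 'distortion': array([-0.10294189,  0.        ,  0.        ,  0.        ,  0.        ]), 'shot': 1} cam [ 0.35  -0.034  1.631]
tray 0.98 [152. 240. 258. 326.] 206.7 282.6 5387 [0.507 0.303 0.02 ]
seal 0.55 [299. 290. 310. 297.] 303.7 296.7 90 [0.461 0.013 0.02 ]
seal_grey 0.61 [300. 252. 
[... 1560 characters left out ...]
47. 448.] 234.0 435.7 409 [0.478 0.391 0.02 ]
weight_a 0.71 [342. 238. 420. 303.] 380.8 271.7 1322 [ 0.488 -0.106  0.02 ]
weight_a 0.68 [414. 176. 483. 223.] 447.7 198.7 968 [ 0.492 -0.432  0.02 ]
weight_a 0.27 [261. 213. 289. 240.] 274.9 226.1 603 [ 0.787 -0.048  0.02 ]
paste 0.72 [265. 268. 298. 298.] 281.0 284.7 760 [0.647 0.079 0.02 ]
paste 0.65 [262. 214. 288. 238.] 275.2 226.0 601 [ 0.787 -0.049  0.02 ]
paste 0.45 [356. 290. 367. 322.] 361.5 304.5 353 [ 0.467 -0.     0.02 ]
ink_plate 0.59 [203. 241. 259. 285.] 230.3 262.3 1828 [0.788 0.11  0.02 ]
teacup 0.89 [173. 303. 210. 342.] 190.7 321.0 1134 [0.734 0.281 0.02 ]
teacup 0.73 [112. 336. 154. 383.] 134.0 359.6 1351 [0.753 0.418 0.02 ]
```

View pics/top0.png

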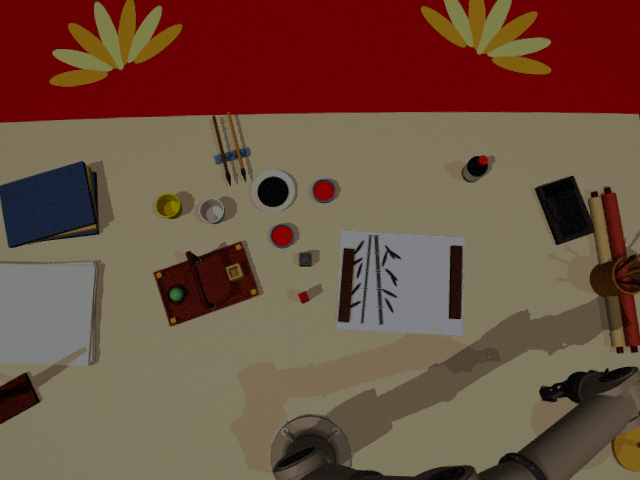

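View pics/side0.png

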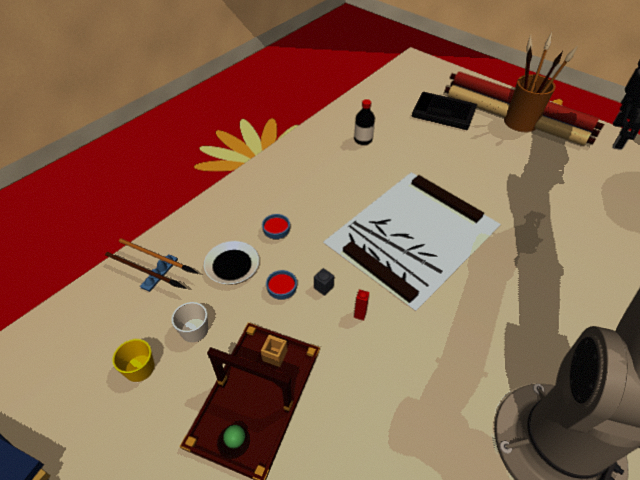

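Top view: the tray is at (207,283), with its case at (234,271) and the ball at (177,295). The red seal is at (304,297), the grey seal at (305,259), and the sheet's blank half is on the right at about (430,283). The look-alikes are two pastes, at (282,236) and (324,190), where the second is farthest right and so the one meant, and two cups, yellow at (168,206) and white at (211,211), where the white one is meant. All four are only obstacles. Next I fit the models to the image edges.

```bash
cat > fit.py <<'E'
from h import *
from scipy.optimize import least_squares
from scipy.ndimage import map_coordinates, gaussian_filter
def box(sx,sy,z0,z1,cx=0,cy=0):
    return np.array([[cx+a*sx/2,cy+b*sy/2,z] for a in(-1,1) for b in(-1,1) for z in(z0,z1)])
a=np.linspace(0,2*np.pi,24,endpoint=False)
SEAL=box(.025,.025,0,.084)
TRAY=box(.17,.28,0,.022); CASE=box(.04,.04,.02,.052,0,-.095)
SHEET=box(.3,.38,0,.002); BAR=box(.164,.014,.127,.149)
GREY=box(.036,.036,0,.048)
def place(M,q,z=0):
    c,s=np.cos(q[2]),np.sin(q[2]); 
    return np.c_[q[0]+c*M[:,0]-s*M[:,1],q[1]+s*M[:,0]+c*M[:,1],M[:,2]+z]
def hull(p,X):
    return cv2.convexHull(proj(p,X).astype(np.float32))[:,0].astype(float)
def chan(p,w):
    im=p["pixels"].astype(float)
    return im@np.array(w)
def samples(p,img,M,q,z=0,n=15,rng=5):
    h=hull(p,place(M,q,z)); out=[]
    g=gaussian_filter(img,.7)
    for A,B in zip(h,np.roll(h,-1,0)):
        d=B-A;L=np.linalg.norm(d)
        if L<4: continue
        nn=np.array([d[1],-d[0]])/L
        if ((A+B)/2-h.mean(0))@nn<0: nn=-nn
        s=np.linspace(-rng,rng,20*rng+1)
        for t in np.linspace(.15,.85,n):
            P=A+t*d+s[:,None]*nn
            v=map_coordinates(g,[P[:,1],P[:,0]],order=1,mode="nearest")
            e=np.abs(np.gradient(v))*np.exp(-(s/(.6*rng))**2)
            k=e.argmax(); out.append((P[k],e[k]*L/n))
    return out
def fit(views,q,z=0,rngs=(8,5,3,3),fixyaw=False):
    # views: list of (pic,img,model)
    q=np.array(q,float)
    for rng in rngs:
        S=[(p,M,samples(p,img,M,q,z,rng=rng)) for p,img,M in views]
        def res(x):
            o=[]
            for p,M,s in S:
                h=hull(p,place(M,x,z)).astype(np.float32).reshape(-1,1,2)
                W=np.array([w for _,w in s]);W=np.sqrt(W/W.max())
                o+=[w*cv2.pointPolygonTest(h,tuple(map(float,P)),True) for (P,_),w in zip(s,W)]
            if fixyaw:o+=[1e4*(x[2]-q[2])]
            return np.array(o)
        q=least_squares(res,q,loss="soft_l1",f_scale=.5,x_scale=[.01,.01,.03],diff_step=1e-4).x
    return q,np.sqrt(np.mean(res(q)**2))
E
cat > run1.py <<'E'
from fit import *
T=viewer.grab_frame("top");S=viewer.grab_frame("side")
gray=[.33,.33,.33]; red=[.5,-.5,-.5]
qt0=[.507,.305,.3]; 
def both(M,w,q,**k):
    t=(T,chan(T,w),M);s=(S,chan(S,w),M)
    for nm,v in(("both",[t,s]),("top",[t]),("side",[s])):
        x,e=fit(v,q,**k);print(nm,x.round(4),round(np.degrees(x[2]),2),"rms",round(e,2))
        if nm=="both":b=x
    return b
print("tray");qt=both(TRAY,gray,qt0)
print("case");qc=both(CASE,[.3,.5,.2],qt,rngs=(5,3,3))
print("seal");qs=both(SEAL,[0,.5,.5],[.463,.005,.4])
print("sheet");qh=both(SHEET,gray,[.492,-.27,0])
np.save("q.npy",[qt,qc,qs,qh])
mos=[]
for p in(T,S):
    big=cv2.resize(p["pixels"][:,:,::-1],None,fx=4,fy=4,interpolation=cv2.INTER_CUBIC)
    for M,q in((TRAY,qt),(CASE,qc),(SEAL,qs),(BAR,qt)):
        cv2.polylines(big,[(4*hull(p,place(M,q))+1.5).astype(int).reshape(-1,1,2)],True,(255,255,0),1)
    x,y=proj(p,[[qt[0],qt[1],.03]])[0];u,v=proj(p,[[qs[0],qs[1],.04]])[0]
    def cr(x,y,w,h):
        x=int(np.clip(4*x-w/2,0,2560-w));y=int(np.clip(4*y-h/2,0,1920-h));return big[y:y+h,x:x+w]
    mos.append(np.hstack([cr(x,y,580,600)[:, :],cr(u,v,200,600)]))
cv2.imwrite("pics/fit_top.png",mos[0]);cv2.imwrite("pics/fit_side.png",mos[1])
E
python3 run1.py
```

```text
tray
both [0.5069 0.307  0.3312] 18.98 rms 0.12
top [0.5058 0.3065 0.3294] 18.87 rms 0.09
side [0.5073 0.3071 0.3332] 19.09 rms 0.09
case
both [0.506  0.3075 0.3431] 19.66 rms 0.25
top [0.5063 0.308  0.3405] 19.51 rms 0.2
side [0.5051 0.3067 0.3558] 20.38 rms 0.26
seal
both [0.46   0.0133 0.4119] 23.6 rms 0.16
top [0.459  0.0128 0.4469] 25.61 rms 0.15
side [0.4604 0.0135 0.4072] 23.33 rms 0.1
sheet
both [ 0.5009 -0.284  -0.0435] -2.5 rms 0.4
top [ 0.5003 -0.2756 -0.0333] -1.91 rms 0.39
side [ 0.5031 -0.2866 -0.0639] -3.66 rms 0.32
```

View pics/fit_top.png

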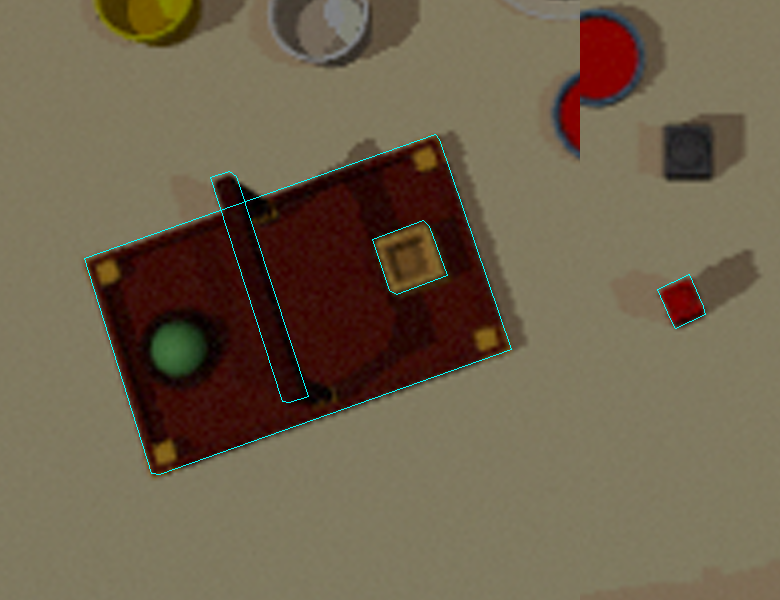

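View pics/fit_side.png

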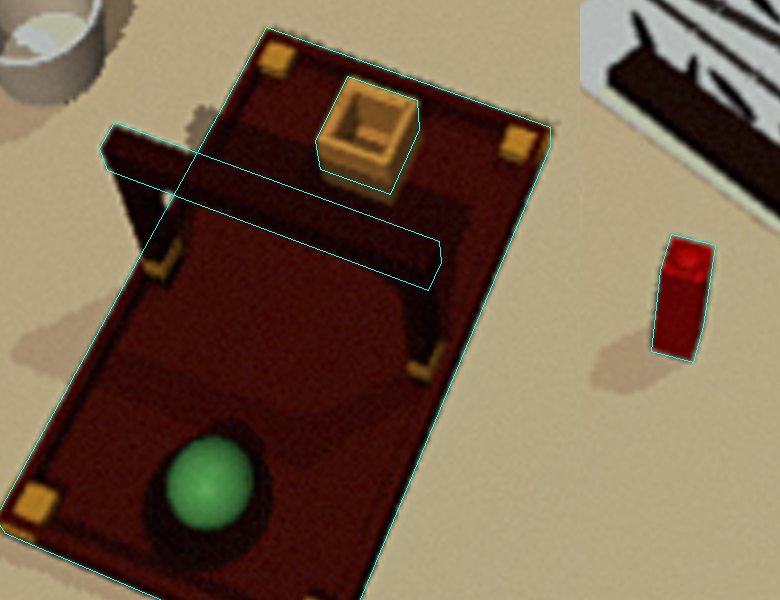

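The fitted outlines lie on the tray, case and seal in both views. Tray: (0.507,0.307), yaw 19°. Seal: (0.460,0.013), yaw 23.6°. Heights and sizes agree with the text. The sheet fit is poorer, so I'll refit it later using the weights. Now the move to the seal.

```bash
cat > go.py <<'E'
import sys
from h import *
def go(*wps):
    o=get_obs();Rm=R.from_rotvec(o["orientation"]).as_matrix();yaw=np.degrees(np.arctan2(Rm[1,0],Rm[0,0]))
    print("clock",round(o["clock"],2),"tcp",o["tcp_pos"].round(4),"yaw",yaw.round(2),"tilt",np.degrees(np.arccos(-Rm[2,2])).round(2),"F",o["contact_force"].round(1),"w",round(o["grip_width"],4),"gf",round(o["gripper_force"],1))
    for x,y,z,yw in wps:
        d=Rm.T@(np.array([x,y,z])-o["tcp_pos"]);print((d/.2).round(4),round((yaw-yw)/90,4))
if __name__=="__main__":
    go(*np.array(list(map(float,sys.argv[1:]))).reshape(-1,4))
E
python3 go.py .34 -.48 .23 18.6  .42 -.3 .23 20  .46 -.1 .23 23.6 .46 .0133 .2 23.6
cat > run2.py <<'E'
from fit import *
T=viewer.grab_frame("top");S=viewer.grab_frame("side")
W=box(.034,.22,.002,.020)
for nm,y in(("a",-.11),("b",-.44)):
    W=box(.22,.034,.002,.020)
    for v in([T,S],[T],[S]):
        x,e=fit([(p,chan(p,[.33]*3),W) for p in v],[.495,y,-.03]);print(nm,x.round(4),round(e,2))
CASE[:,2]=np.where(CASE[:,2]<.03,.006,.052)
for v in([T,S],[T],[S]):
    x,e=fit([(p,chan(p,[.3,.5,.2]),CASE) for p in v],[.507,.307,.3312],rngs=(4,3,3),fixyaw=True);print("case",x.round(4),round(e,2), place(np.array([[0,-.095,.014]]),x).round(4))
g=[]
for v in([T,S],):
    x,e=fit([(p,chan(p,[.33]*3),GREY) for p in v],[.575,.007,0]);print("grey",x.round(4),round(e,2))
E
python3 run2.py
```

```text
clock 1.1 tcp [ 0.2154 -0.6397  0.2313] yaw 18.61 tilt 0.0 F [0.3 0.6 0. ] w 0.0855 gf 0.0
[ 0.8451 -0.5581  0.0067] 0.0001
[ 1.5114 -1.2834  0.0066] -0.0154
[ 2.0201 -2.1673  0.0066] -0.0554
[ 2.2009 -2.7042  0.1565] -0.0554
a [ 0.497  -0.1134 -0.0943] 0.2
a [ 0.496  -0.1134 -0.0933] 0.13
a [ 0.4972 -0.1133 -0.0934] 0.22
b [ 0.5006 -0.442  -0.07  ] 0.15
b [ 0.4991 -0.4422 -0.0701] 0.09
b [ 0.5012 -0.4419 -0.066 ] 0.17
case [0.5075 0.3078 0.3312] 0.23 [[0.5384 0.2179 0.014 ]]
case [0.5075 0.3089 0.3312] 0.32 [[0.5384 0.2191 0.014 ]]
case [0.5077 0.3072 0.3312] 0.07 [[0.5386 0.2174 0.014 ]]
grey [5.739e-01 8.600e-03 2.000e-04] 0.19
```

play_rows:
  commands:
    - [[-1,0.05,-0.04,0,0],[-1,0.15,-0.1,0,0],[-1,0.28,-0.19,0,0],[-1,0.42,-0.28,0,0],[-1,0.56,-0.38,0,0],[-1,0.68,-0.48,0,0],[-1,0.79,-0.59,0,0],[-1,0.88,-0.71,0,0],[-1,0.97,-0.83,0,0],[-1,0.99,-0.9,0,0],[-1,1,-1,0,0]]
  grip_force: 40

```text
clock: 2.12
tcp_pos: [0.3428, -0.3841, 0.2315]
orientation: [3.099, 0.513, 0.002]
contact_force: [0.5, -0.5, 0.2]
grip_width: 0.0853
gripper_force: 0.0
```

```bash
python3 go.py .45 -.2 .22 23.6 .46 -.1 .22 23.6  .46 .0133 .2 23.6
```

```text
clock 2.12 tcp [ 0.3428 -0.3841  0.2315] yaw 18.79 tilt 0.06 F [ 0.5 -0.5  0.2] w 0.0853 gf 0.0
[ 0.8041 -0.6987  0.0578] -0.0534
[ 1.0125 -1.1559  0.0577] -0.0534
[ 1.195  -1.6923  0.1575] -0.0534
```

play_rows:
  commands:
    - [[-1,0.07,-0.07,0,0],[-1,0.19,-0.18,0,0],[-1,0.32,-0.29,0,-0.02],[-1,0.45,-0.4,0,-0.03],[-1,0.57,-0.51,0.02,-0.04],[-1,0.68,-0.62,0.04,-0.053],[-1,0.78,-0.74,0.05,-0.053],[-1,0.86,-0.85,0.05,-0.053],[-1,0.92,-0.93,0.05,-0.053],[-1,0.96,-0.98,0.05,-0.053],[-1,0.98,-1,0.05,-0.053],[-1,0.98,-1,0.05,-0.053]]

```text
clock: 3.12
tcp_pos: [0.4634, -0.1325, 0.2215]
orientation: [-3.075, -0.641, -0.001]
contact_force: [-0.5, 0.3, 0.6]
grip_width: 0.0852
gripper_force: 0.0
```

```bash
python3 go.py .46 .0133 .16 23.6 .46 .0133 .05 23.6
```

```text
clock 3.12 tcp [ 0.4634 -0.1325  0.2215] yaw 23.55 tilt 0.03 F [-0.5  0.3  0.6] w 0.0852 gf 0.0
[ 0.2757 -0.6751  0.3074] -0.0006
[ 0.2754 -0.6751  0.8574] -0.0006
```

play_rows:
  commands:
    - [[-1,0.04,-0.09,0.03,0],[-1,0.1,-0.24,0.08,0],[-1,0.16,-0.39,0.14,0],[-1,0.21,-0.52,0.2,0],[-1,0.25,-0.61,0.26,0],[-1,0.27,-0.66,0.3,0],[-1,0.275,-0.675,0.33,0],[-1,0.275,-0.675,0.36,0],[-1,0.275,-0.675,0.39,0],[-1,0.275,-0.675,0.39,0]]

```text
clock: 3.95
tcp_pos: [0.4594, 0.0098, 0.1423]
orientation: [3.077, 0.633, -0.003]
contact_force: [-0.2, 0.2, -0.0]
grip_width: 0.0853
gripper_force: 0.0
```

```bash
python3 go.py .46 .0133 .05 23.6
```

```text
clock 3.95 tcp [0.4594 0.0098 0.1423] yaw 23.25 tilt 0.1 F [-0.2  0.2 -0. ] w 0.0853 gf 0.0
[ 0.0105 -0.0151  0.4616] -0.0039
```

play_rows:
  commands:
    - [[-1,0,0,0.05,0],[-1,0,0,0.12,0],[-1,0,0,0.19,0],[-1,0,0,0.26,0],[-1,0,0,0.33,0],[-1,0,0,0.39,0],[-1,0,0,0.43,0],[-1,0,0,0.455,0],[-1,0,0,0.46,0],[-1,0,0,0.46,0]]

```text
clock: 4.78
tcp_pos: [0.4601, 0.0113, 0.0513]
orientation: [3.077, 0.636, -0.0]
contact_force: [0.2, 0.2, -0.4]
grip_width: 0.0853
gripper_force: 0.0
```

```bash
python3 go.py .46 .0133 .05 23.6
```

```text
clock 4.78 tcp [0.4601 0.0113 0.0513] yaw 23.36 tilt 0.0 F [ 0.2  0.2 -0.4] w 0.0853 gf 0.0
[ 0.0035 -0.0093  0.0063] -0.0027
```

play_rows:
  commands:
    - [[-1,0,-0.009,0,0],[0,0,-0.009,0,0],[0.5,0,-0.009,0,0],[0.5,0,-0.009,0,0],[1,0,-0.009,0,0],[1,0,-0.009,0,0],[1,0,-0.009,0,0],[1,0,-0.009,0,0],[1,0,-0.009,0,0],[1,0,-0.009,0,0],[1,0,-0.009,0,0],[1,0,-0.009,0,0]]
  grip_force: 40

```text
clock: 5.78
tcp_pos: [0.4595, 0.0131, 0.0515]
orientation: [3.076, 0.636, 0.001]
contact_force: [-0.3, 0.2, 5.9]
grip_width: 0.0246
gripper_force: 39.9
```

```bash
python3 go.py .46 .0133 .15 23.6 .538 .2175 .18 19
```

```text
clock 5.78 tcp [0.4595 0.0131 0.0515] yaw 23.38 tilt 0.02 F [-0.3  0.2  5.9] w 0.0246 gf 39.9
[ 2.900e-03  3.000e-04 -4.923e-01] -0.0025
[ 0.7661 -0.7821 -0.6422] 0.0486
```

play_rows:
  commands:
    - [[1,0,0,-0.05,0],[1,0,0,-0.14,0],[1,0,0,-0.25,0],[1,0.03,-0.03,-0.36,0],[1,0.1,-0.1,-0.46,0],[1,0.2,-0.2,-0.54,0.01],[1,0.3,-0.3,-0.6,0.02],[1,0.41,-0.42,-0.64,0.03],[1,0.52,-0.53,-0.64,0.04],[1,0.62,-0.63,-0.64,0.0486],[1,0.69,-0.7,-0.64,0.0486],[1,0.74,-0.75,-0.64,0.0486]]

```text
clock: 6.78
tcp_pos: [0.5355, 0.2121, 0.1796]
orientation: [-3.097, -0.522, 0.0]
contact_force: [0.0, 0.3, -0.9]
grip_width: 0.0247
gripper_force: 39.5
```

play_rows:
  commands:
    - [[1,0.02,-0.025,0,0],[1,0.025,-0.03,0,0],[1,0.025,-0.03,0,0],[1,0.025,-0.03,0,0],[1,0.025,-0.03,0,0],[1,0.025,-0.03,0,0]]

```text
clock: 7.28
tcp_pos: [0.5384, 0.2155, 0.1794]
orientation: [3.098, 0.516, -0.0]
contact_force: [-0.9, -0.6, -1.4]
grip_width: 0.0243
gripper_force: 39.5
```

```bash
python3 go.py .5384 .2175 .18 19; cat > run3.py <<'E'
from fit import *
import sys
T=viewer.grab_frame("top");S=viewer.grab_frame("side")
o=get_obs();x0,y0,z0=o["tcp_pos"]
zf=z0-float(sys.argv[1])
LOW=box(.025,.025,0,.045)
for v in([T,S],[T],[S]):
    x,e=fit([(p,chan(p,[1,-.5,-.5]),SEAL) for p in v],[x0,y0,np.radians(19)],z=zf,rngs=(4,3,3),fixyaw=True);print("seal",x.round(4),round(e,2),"minus tcp",(x[:2]-[x0,y0]).round(4))
for v in([T,S],[T],[S]):
    x,e=fit([(p,chan(p,[.33]*3),TRAY) for p in v],[.507,.307,.3312],rngs=(4,3,3));print("tray",x.round(4),round(e,2), place(np.array([[0,-.095,.014]]),x).round(4))
b=[]
x0=x
for n,p in(("t",T),("s",S)):
    big=cv2.resize(p["pixels"][:,:,::-1],None,fx=5,fy=5,interpolation=cv2.INTER_CUBIC)
    cv2.polylines(big,[(5*hull(p,place(SEAL,[x0[0]*0+o["tcp_pos"][0],o["tcp_pos"][1],np.radians(19)],zf))+2).astype(int).reshape(-1,1,2)],True,(255,255,0),1)
    u,v=(5*proj(p,[o["tcp_pos"]])[0]).astype(int);h=big[max(0,v-300):v+300,u-200:u+200]
    b.append(cv2.resize(h,(400,600)))
cv2.imwrite("pics/over.png",np.hstack(b))
E
python3 run3.py .0515
```

```text
clock 7.28 tcp [0.5384 0.2155 0.1794] yaw 18.92 tilt 0.04 F [-0.9 -0.6 -1.4] w 0.0243 gf 39.5
[ 0.0034 -0.0093 -0.0032] -0.0009
seal [0.5399 0.216  0.3316] 0.26 minus tcp [ 0.0015 -0.    ]
seal [0.5369 0.2146 0.3316] 0.27 minus tcp [-0.0015 -0.0015]
seal [0.5406 0.2159 0.3316] 0.17 minus tcp [ 0.0022 -0.0001]
tray [0.5071 0.3071 0.335 ] 0.11 [[0.5383 0.2174 0.014 ]]
tray [0.5063 0.3067 0.3354] 0.1 [[0.5376 0.217  0.014 ]]
tray [0.5073 0.3072 0.3337] 0.09 [[0.5384 0.2175 0.014 ]]
```

View pics/over.png

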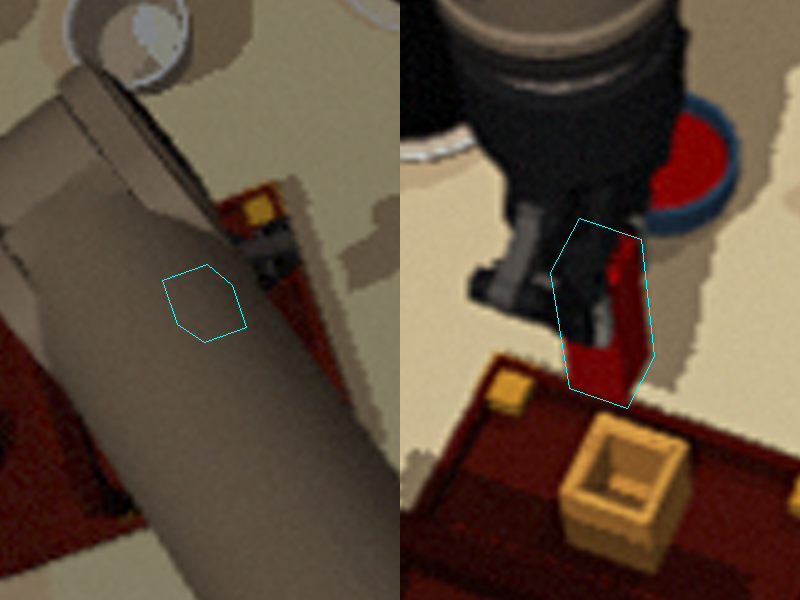

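The arm blocks the top view, so only the side view helps here. It shows the seal upright in the fingers just above the case (case mouth at crop (625,460)). The side-view offset between seal and TCP at the grasp puts the TCP target at (0.5375, 0.2171). I'll align to that and lower.

```bash
python3 go.py .5375 .2171 .12 19.05
```

```text
clock 7.38 tcp [0.5384 0.216  0.1794] yaw 18.95 tilt 0.02 F [-1.  -1.3 -1.6] w 0.0246 gf 39.5
[-0.0024 -0.0065  0.297 ] -0.0011
```

play_rows:
  commands:
    - [[1,-0.002,-0.004,0.03,-0.001],[1,-0.002,-0.004,0.08,-0.001],[1,-0.002,-0.004,0.14,-0.001],[1,-0.002,-0.004,0.2,-0.001],[1,-0.002,-0.004,0.25,-0.001],[1,-0.002,-0.004,0.28,-0.001],[1,-0.002,-0.004,0.295,-0.001],[1,-0.002,-0.004,0.297,-0.001],[1,-0.002,-0.004,0.297,-0.001],[1,-0.002,-0.004,0.297,-0.001]]

```text
clock: 8.22
tcp_pos: [0.5381, 0.2177, 0.1204]
orientation: [-3.098, -0.521, -0.002]
contact_force: [0.4, -0.7, -0.7]
grip_width: 0.0245
gripper_force: 39.5
```

```bash
python3 go.py .5375 .2171 .105 19.05; cat > run4.py <<'E'
from fit import *
S=viewer.grab_frame("side")
o=get_obs();x0,y0,z0=o["tcp_pos"];zf=z0-.0515
q=[x0+.0009,y0+.0004,np.radians(19.05)]
big=cv2.resize(S["pixels"][:,:,::-1],None,fx=8,fy=8,interpolation=cv2.INTER_CUBIC)
for M,qq,z in((SEAL,q,zf),(box(.04,.04,.006,.052,0,-.095),[.507,.307,.333],0)):
    P=proj(S,place(M,qq,z))
    for i in range(8):
        for j in range(i):
            if (np.abs(M[i]-M[j])>1e-6).sum()==1: cv2.line(big,*[tuple(map(int,8*a+3.5)) for a in(P[i],P[j])],(255,255,0),1)
u,v=(8*proj(S,[[x0,y0,.07]])[0]).astype(int)
cv2.imwrite("pics/near.png",big[v-300:v+300,u-300:u+300])
E
python3 run4.py
```

```text
clock 8.22 tcp [0.5381 0.2177 0.1204] yaw 19.09 tilt 0.06 F [ 0.4 -0.7 -0.7] w 0.0245 gf 39.5
[-0.0041  0.0019  0.077 ] 0.0005
```

View pics/near.png

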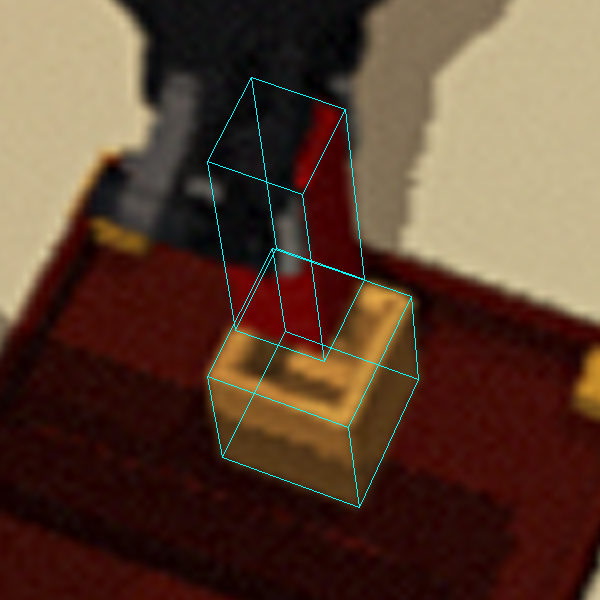

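The wireframes for seal and case match the picture to about half a pixel: the seal's right edge is at (355,230) and the case mouth around (310,345). Lowering into the mouth.

play_rows:
  commands:
    - [[1,-0.003,0.001,0.02,0],[1,-0.003,0.001,0.04,0],[1,-0.003,0.001,0.06,0],[1,-0.003,0.001,0.075,0],[1,-0.003,0.001,0.09,0],[1,-0.003,0.001,0.1,0],[1,-0.003,0.001,0.1,0]]

```text
clock: 8.85
tcp_pos: [0.5369, 0.2169, 0.0993]
orientation: [3.098, 0.521, -0.001]
contact_force: [0.7, 1.1, -1.4]
grip_width: 0.0243
gripper_force: 39.5
```

```bash
python3 go.py .5375 .2171 .0655 19.05
```

```text
clock 8.85 tcp [0.5369 0.2169 0.0993] yaw 19.1 tilt 0.06 F [ 0.7  1.1 -1.4] w 0.0243 gf 39.5
[0.0033 0.0002 0.1689] 0.0006
```

play_rows:
  commands:
    - [[1,0.001,0,0.02,0],[1,0.001,0,0.04,0],[1,0.001,0,0.06,0],[1,0.001,0,0.08,0],[1,0.001,0,0.1,0],[1,0.001,0,0.12,0],[1,0.001,0,0.14,0],[1,0.001,0,0.155,0],[1,0.001,0,0.163,0],[1,0.001,0,0.163,0]]

```text
clock: 9.68
tcp_pos: [0.5372, 0.217, 0.0668]
orientation: [3.098, 0.521, -0.001]
contact_force: [-0.9, -0.2, -2.2]
grip_width: 0.0248
gripper_force: 39.5
```

```bash
python3 go.py .5375 .2171 .0655 19.05
```

```text
clock 9.68 tcp [0.5372 0.217  0.0668] yaw 19.1 tilt 0.04 F [-0.9 -0.2 -2.2] w 0.0248 gf 39.5
[0.0016 0.     0.0067] 0.0005
```

play_rows:
  commands:
    - [[1,0.001,0,0.005,0],[1,0.001,0,0.01,0],[1,0.001,0,0.012,0],[1,0.001,0,0.012,0]]

```text
clock: 10.02
tcp_pos: [0.5379, 0.2174, 0.0656]
orientation: [3.098, 0.521, 0.001]
contact_force: [-1.8, -1.2, 5.4]
grip_width: 0.0246
gripper_force: 40.3
```

play_rows:
  commands:
    - [[0.3,0,0,0,0],[0,0,0,0,0],[-0.5,0,0,0,0],[-0.5,0,0,0,0],[-0.5,0,0,0,0],[-0.5,0,0,0,0],[-0.5,0,0,0,0],[-0.5,0,0,0,0]]

```text
clock: 10.68
tcp_pos: [0.5376, 0.2172, 0.0649]
orientation: [3.098, 0.521, -0.0]
contact_force: [0.1, -0.1, -0.6]
grip_width: 0.0637
gripper_force: 0.0
```

play_rows:
  commands:
    - [[-0.5,0,0,-0.04,0],[-0.5,0,0,-0.11,0],[-0.5,0,0,-0.2,0],[-0.5,0,0,-0.3,0],[-0.5,0,0,-0.4,0],[-0.5,0,0,-0.5,0],[-0.6,0,0,-0.59,0],[-1,0,0,-0.66,0],[-1,0,0,-0.7,0],[-1,0,0,-0.72,0],[-1,0,0,-0.72,0]]

```text
clock: 11.6
tcp_pos: [0.5379, 0.2173, 0.2097]
orientation: [-3.098, -0.521, -0.002]
contact_force: [-0.0, 0.1, -0.1]
grip_width: 0.0856
gripper_force: 0.0
```

```bash
cat > run5.py <<'E'
from fit import *
from go import go
S=viewer.grab_frame("side")
x,e=fit([(S,chan(S,[.33]*3),TRAY)],[.507,.307,.3335],rngs=(5,3,3));print("tray",x.round(4),round(np.degrees(x[2]),2),round(e,2))
go((x[0],x[1],.20,np.degrees(x[2])),(x[0],x[1],.119,np.degrees(x[2])))
big=cv2.resize(S["pixels"][:,:,::-1],None,fx=4,fy=4,interpolation=cv2.INTER_CUBIC)
c=place(np.array([[0,-.095,0]]),x)[0]
for M,q,z in((SEAL,[c[0],c[1],x[2]],.014),(BAR,x,0),(TRAY,x,0)):
    cv2.polylines(big,[(4*hull(S,place(M,q,z))+1.5).astype(int).reshape(-1,1,2)],True,(255,255,0),1)
u,v=(4*proj(S,[[x[0],x[1],.07]])[0]).astype(int);cv2.imwrite("pics/home.png",big[v-300:v+300,u-350:u+350])
E
python3 run5.py
```

```text
tray [0.5073 0.3072 0.3332] 19.09 0.12
clock 11.65 tcp [0.5375 0.2171 0.2088] yaw 19.09 tilt 0.01 F [ 0.1 -0.2 -0. ] w 0.0855 gf 0.0
[ 0.0046 -0.4749  0.044 ] -0.0
[ 0.0046 -0.4749  0.449 ] -0.0
```

View pics/home.png

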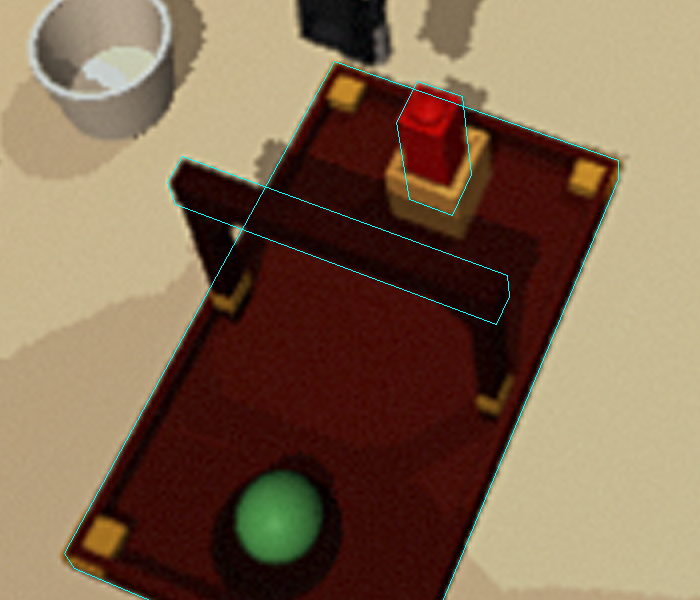

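The seal stands home at (433,150) within its model outline, the ball is in its dish at (280,515), and the tray is unmoved. Next, the handle.

play_rows:
  commands:
    - [[-1,0,-0.04,0,0],[-1,0,-0.11,0,0],[-1,0.002,-0.2,0,0],[-1,0.004,-0.29,0,0],[-1,0.005,-0.37,0,0],[-1,0.005,-0.43,0.02,0],[-1,0.005,-0.465,0.05,0],[-1,0.005,-0.475,0.1,0],[-1,0.005,-0.475,0.16,0],[-1,0.005,-0.475,0.22,0],[-1,0.005,-0.475,0.28,0],[-1,0.005,-0.475,0.34,0]]

```text
clock: 12.65
tcp_pos: [0.5076, 0.306, 0.139]
orientation: [3.098, 0.519, -0.002]
contact_force: [0.7, -0.2, -0.2]
grip_width: 0.0856
gripper_force: 0.0
```

```bash
python3 go.py .5070 .3071 .119 19.09
```

```text
clock 12.65 tcp [0.5076 0.306  0.139 ] yaw 19.01 tilt 0.08 F [ 0.7 -0.2 -0.2] w 0.0856 gf 0.0
[-0.0011 -0.0063  0.1002] -0.0009
```

play_rows:
  commands:
    - [[-1,0,-0.003,0.04,0],[-1,0,-0.003,0.07,0],[-1,0,-0.003,0.09,0],[-1,0,-0.003,0.098,0],[-1,0,-0.003,0.098,0],[-1,0,-0.003,0.098,0]]

```text
clock: 13.15
tcp_pos: [0.5076, 0.3081, 0.1218]
orientation: [-3.098, -0.521, -0.001]
contact_force: [-0.2, 0.4, -0.1]
grip_width: 0.0856
gripper_force: 0.0
```

```bash
python3 go.py .5070 .3071 .119 19.09
```

```text
clock 13.15 tcp [0.5076 0.3081 0.1218] yaw 19.09 tilt 0.05 F [-0.2  0.4 -0.1] w 0.0856 gf 0.0
[-0.0044  0.004   0.0138] 0.0
```

Close gently in stages, then raise the grip.

play_rows:
  commands:
    - [[-0.5,-0.002,0.004,0.008,0],[0,-0.002,0.004,0.008,0],[0.3,-0.002,0.004,0.008,0],[0.45,-0.002,0.004,0.008,0],[0.55,-0.002,0.004,0.008,0],[0.6,-0.002,0.004,0.008,0],[0.65,-0.002,0.004,0.008,0],[0.7,-0.002,0.004,0.008,0],[0.75,-0.002,0.004,0.008,0],[0.8,-0.002,0.004,0.008,0],[0.9,-0.002,0.004,0.008,0],[1,-0.002,0.004,0.008,0]]
  grip_force: 25

```text
clock: 14.15
tcp_pos: [0.5071, 0.3074, 0.1198]
orientation: [-3.098, -0.521, -0.0]
contact_force: [-0.5, 1.8, 2.6]
grip_width: 0.0135
gripper_force: 25.2
```

play_rows:
  commands:
    - [[1,0,0,0,0],[1,0,0,0,0],[1,0,0,0,0],[1,0,0,0,0],[1,0,0,0,0],[1,0,0,0,0]]
  grip_force: 110

```text
clock: 14.65
tcp_pos: [0.5072, 0.3074, 0.1201]
orientation: [-3.098, -0.521, -0.001]
contact_force: [-1.1, 2.2, 4.1]
grip_width: 0.0122
gripper_force: 108.7
```

```bash
python3 go.py .507 .307 .25 19.09
```

```text
clock 14.65 tcp [0.5072 0.3074 0.1201] yaw 19.1 tilt 0.04 F [-1.1  2.2  4.1] w 0.0122 gf 108.7
[-0.0014  0.0013 -0.6495] 0.0001
```

play_rows:
  commands:
    - [[1,0,0,-0.005,0],[1,0,0,-0.015,0],[1,0,0,-0.03,0],[1,0,0,-0.05,0],[1,0,0,-0.075,0],[1,0,0,-0.1,0],[1,0,0,-0.125,0],[1,0,0,-0.15,0],[1,0,0,-0.175,0],[1,0,0,-0.195,0],[1,0,0,-0.205,0],[1,0,0,-0.21,0]]

```text
clock: 15.65
tcp_pos: [0.5074, 0.3071, 0.1622]
orientation: [-3.098, -0.521, -0.001]
contact_force: [-0.5, 1.1, -7.3]
grip_width: 0.0124
gripper_force: 107.3
```

```bash
cat > run6.py <<'E'
from fit import *
from go import go
go()
S=viewer.grab_frame("side");o=get_obs();t=o["tcp_pos"]
yaw=np.arctan2(*R.from_rotvec(o["orientation"]).as_matrix()[[1,0],0])
x=[t[0],t[1],yaw];z=t[2]-.120
c=place(np.array([[0,-.095,0]]),x)[0];d=place(np.array([[0,.095,.029]]),x,z)
big=cv2.resize(S["pixels"][:,:,::-1],None,fx=2,fy=2,interpolation=cv2.INTER_CUBIC)
for M,q,zz in((SEAL,[c[0],c[1],x[2]],z+.014),(TRAY,x,z)):
    cv2.polylines(big,[(2*hull(S,place(M,q,zz))+.5).astype(int).reshape(-1,1,2)],True,(255,255,0),1)
b=viewer.trace(S,"ball");print("dish px",proj(S,d).round(1))
for q in b[:2]: print(q["score"],q["rect"],onz(S,[[(q["rect"][0]+q["rect"][2])/2,(q["rect"][1]+q["rect"][3])/2]],z+.029).round(4),d.round(4))
import sys
u,v=(2*proj(S,[[x[0],x[1],z+.07]])[0]).astype(int);u=np.clip(u,350,930);v=np.clip(v,300,660);cv2.imwrite("pics/%s.png"%sys.argv[1],big[v-300:v+300,u-350:u+350])
E
python3 run6.py lift
```

```text
clock 15.65 tcp [0.5074 0.3071 0.1622] yaw 19.09 tilt 0.04 F [-0.5  1.1 -7.3] w 0.0124 gf 107.3
dish px [[228.8 429.1]]
0.92 [221.5, 417.6, 242.3, 438.6] [[0.4732 0.3921 0.0711]] [[0.4762 0.3968 0.0711]]
```

View pics/lift.png

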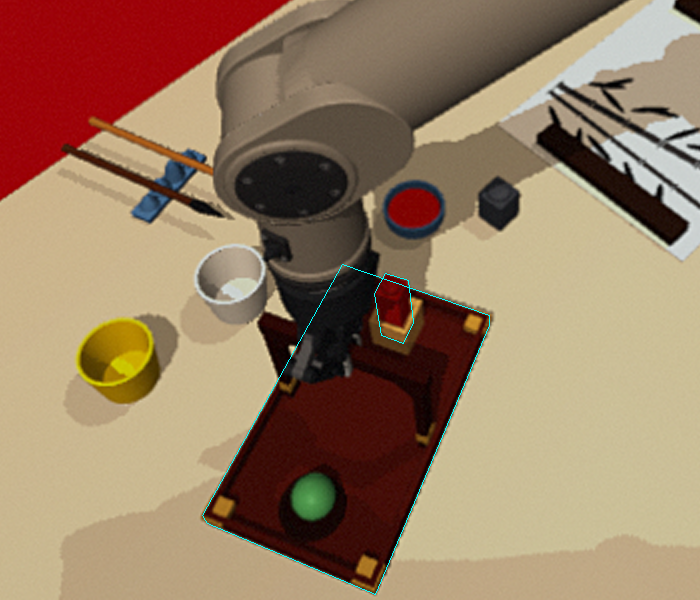

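Hanging level, with the seal home and the ball in its dish at (313,497). Raise further and begin the carry.

play_rows:
  commands:
    - [[1,0,0,-0.005,0],[1,0,0,-0.018,0],[1,0,0,-0.04,0],[1,0,0,-0.07,0],[1,0,0,-0.105,0],[1,0,0,-0.14,0],[1,-0.001,0.003,-0.175,0],[1,-0.003,0.009,-0.21,0],[1,-0.006,0.018,-0.245,0],[1,-0.011,0.031,-0.275,0],[1,-0.017,0.048,-0.3,0],[1,-0.025,0.071,-0.32,0]]

```text
clock: 16.75
tcp_pos: [0.5071, 0.2918, 0.2264]
orientation: [-3.098, -0.521, -0.001]
contact_force: [-0.1, 1.2, -7.5]
grip_width: 0.0125
gripper_force: 107.3
```

play_rows:
  commands:
    - [[1,-0.01,0.028,-0.015,0],[1,-0.022,0.062,-0.027,0],[1,-0.036,0.1,-0.036,0],[1,-0.05,0.14,-0.042,0],[1,-0.064,0.18,-0.046,0],[1,-0.078,0.22,-0.05,0],[1,-0.092,0.26,-0.05,0],[1,-0.106,0.3,-0.05,0],[1,-0.12,0.34,-0.05,0],[1,-0.134,0.38,-0.05,0],[1,-0.148,0.42,-0.05,0],[1,-0.162,0.46,-0.05,0]]

```text
clock: 17.75
tcp_pos: [0.5065, 0.1935, 0.2357]
orientation: [3.098, 0.521, -0.0]
contact_force: [1.1, 0.0, -7.2]
grip_width: 0.0124
gripper_force: 107.4
```

play_rows:
  commands:
    - [[1,-0.014,0.04,0,0],[1,-0.028,0.08,0,0],[1,-0.042,0.12,0,0],[1,-0.056,0.16,0,0],[1,-0.07,0.2,0,0],[1,-0.084,0.24,0,0],[1,-0.098,0.28,0,0],[1,-0.112,0.32,0,0],[1,-0.126,0.36,0,0],[1,-0.14,0.4,0,0],[1,-0.154,0.44,0,0],[1,-0.168,0.48,0,0]]

```text
clock: 18.75
tcp_pos: [0.5062, 0.0919, 0.2357]
orientation: [3.098, 0.521, 0.0]
contact_force: [0.6, -0.2, -7.6]
grip_width: 0.0117
gripper_force: 107.3
```

play_rows:
  commands:
    - [[1,-0.014,0.04,0,0],[1,-0.028,0.08,0,0],[1,-0.042,0.12,0,0],[1,-0.056,0.16,0,0],[1,-0.07,0.2,0,0],[1,-0.084,0.24,0,0],[1,-0.098,0.28,0,0],[1,-0.112,0.32,0,0],[1,-0.126,0.36,0,0],[1,-0.14,0.4,0,0],[1,-0.154,0.44,0,0],[1,-0.168,0.48,0,0]]

```text
clock: 19.75
tcp_pos: [0.5059, -0.0099, 0.2357]
orientation: [3.098, 0.521, 0.0]
contact_force: [-0.7, -0.0, -7.7]
grip_width: 0.0121
gripper_force: 107.3
```

```bash
python3 go.py .503 -.372 .235 19.09
```

```text
clock 19.75 tcp [ 0.5059 -0.0099  0.2357] yaw 19.1 tilt 0.0 F [-0.7 -0.  -7.7] w 0.0121 gf 107.3
[-0.606   1.7064  0.0037] 0.0001
```

play_rows:
  commands:
    - [[1,-0.014,0.04,0,0],[1,-0.028,0.08,0,0],[1,-0.042,0.12,0,0],[1,-0.056,0.16,0,0],[1,-0.07,0.2,0,0],[1,-0.084,0.24,0,0],[1,-0.098,0.28,0,0],[1,-0.112,0.32,0,0],[1,-0.126,0.36,0,0],[1,-0.14,0.4,0,0],[1,-0.154,0.44,0,0],[1,-0.168,0.48,0,0]]

```text
clock: 20.75
tcp_pos: [0.5055, -0.1116, 0.2357]
orientation: [3.098, 0.521, -0.0]
contact_force: [0.5, 0.3, -7.4]
grip_width: 0.0125
gripper_force: 107.3
```

play_rows:
  commands:
    - [[1,-0.014,0.04,0,0],[1,-0.028,0.08,0,0],[1,-0.042,0.12,0,0],[1,-0.056,0.16,0,0],[1,-0.07,0.2,0,0],[1,-0.084,0.24,0,0],[1,-0.098,0.28,0,0],[1,-0.112,0.32,0,0],[1,-0.126,0.36,0,0],[1,-0.14,0.4,0,0],[1,-0.154,0.44,0,0],[1,-0.168,0.48,0,0]]

```text
clock: 21.75
tcp_pos: [0.5052, -0.2132, 0.2357]
orientation: [-3.098, -0.521, 0.0]
contact_force: [-0.4, 0.6, -8.3]
grip_width: 0.0122
gripper_force: 107.3
```

play_rows:
  commands:
    - [[1,-0.014,0.04,0,0],[1,-0.028,0.08,0,0],[1,-0.042,0.12,0,0],[1,-0.056,0.16,0,0],[1,-0.07,0.2,0,0],[1,-0.084,0.24,0,0],[1,-0.098,0.28,0,0],[1,-0.112,0.32,0,0],[1,-0.126,0.36,0,0],[1,-0.14,0.4,0,0],[1,-0.154,0.44,0,0],[1,-0.168,0.48,0,0]]

```text
clock: 22.75
tcp_pos: [0.5048, -0.315, 0.2357]
orientation: [-3.098, -0.521, 0.0]
contact_force: [-0.3, -0.7, -8.5]
grip_width: 0.0122
gripper_force: 107.3
```

play_rows:
  commands:
    - [[1,-0.014,0.039,0,0],[1,-0.027,0.076,0,0],[1,-0.039,0.11,0,0],[1,-0.05,0.141,0,0],[1,-0.06,0.169,0,0],[1,-0.068,0.193,0,0],[1,-0.075,0.213,0,0],[1,-0.081,0.229,0,0],[1,-0.085,0.241,0,0],[1,-0.087,0.248,0,0],[1,-0.088,0.25,0,0],[1,-0.088,0.25,0,0]]

```text
clock: 23.75
tcp_pos: [0.5046, -0.367, 0.2357]
orientation: [-3.098, -0.521, -0.0]
contact_force: [0.3, 0.9, -7.7]
grip_width: 0.0122
gripper_force: 107.3
```

```bash
python3 go.py .503 -.372 .235 19.09; python3 run6.py final; python3 - <<'E'
from fit import *
S=viewer.grab_frame("side");T=viewer.grab_frame("top");t=get_obs()["tcp_pos"]
for p in(S,T):
    x,e=fit([(p,chan(p,[.33]*3),TRAY)],[t[0],t[1],.3332],z=t[2]-.12,rngs=(5,3,3));print(x.round(4),round(e,2))
save(T,"finaltop.png")
E
```

```text
clock 23.75 tcp [ 0.5046 -0.367   0.2357] yaw 19.1 tilt 0.01 F [ 0.3  0.9 -7.7] w 0.0122 gf 107.3
[-0.0157  0.021   0.0035] 0.0002
clock 23.75 tcp [ 0.5046 -0.367   0.2357] yaw 19.1 tilt 0.01 F [ 0.3  0.9 -7.7] w 0.0122 gf 107.3
dish px [[432.3 200. ]]
0.74 [427.5, 191.7, 444.4, 207.0] [[ 0.468  -0.2845  0.1447]] [[ 0.4735 -0.2771  0.1447]]
[ 0.5048 -0.3671  0.3373] 0.12
[ 0.5031 -0.3678  0.3296] 0.16
```

View pics/final.png

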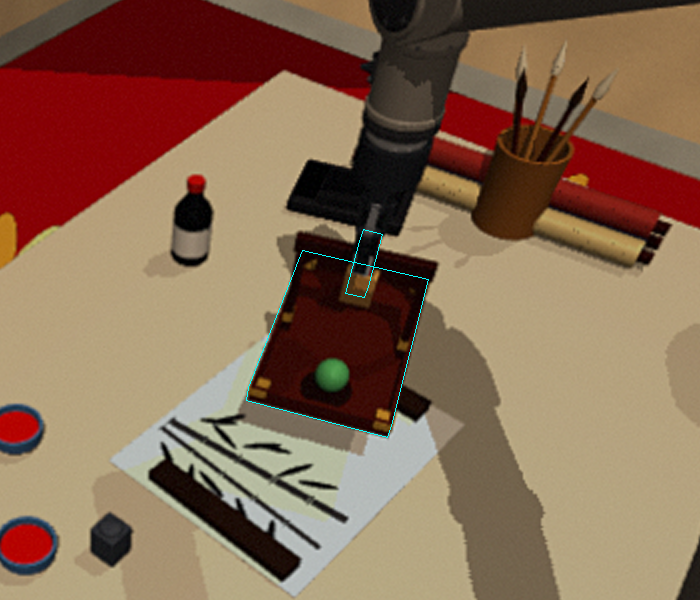

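The tray hangs level over the blank half. The ball sits in its dish at (332,375), and paste, grey seal and weights look undisturbed. I'll let it settle, then hand in.

play_rows:
  commands:
    - [[1,0,0,0,0],[1,0,0,0,0],[1,0,0,0,0],[1,0,0,0,0],[1,0,0,0,0],[1,0,0,0,0],[1,0,0,0,0],[1,0,0,0,0],[1,0,0,0,0],[1,0,0,0,0],[1,0,0,0,0],[1,0,0,0,0]]

```text
clock: 24.95
tcp_pos: [0.5046, -0.3671, 0.2357]
orientation: [3.098, 0.521, -0.0]
contact_force: [1.3, 0.4, -7.8]
grip_width: 0.0123
gripper_force: 107.3
```

```bash
python3 go.py; python3 -c "
from bench import r
print(r.hand_in())"
```

```text
clock 24.95 tcp [ 0.5046 -0.3671  0.2357] yaw 19.09 tilt 0.0 F [ 1.3  0.4 -7.8] w 0.0123 gf 107.3
the job is handed in; nothing more can be done
None
```

The job is handed in at about 25 s, with no verdict returned: the seal was seen home in its case before the lift (hidden behind the gripper in the last picture), the ball was in its dish, and the tray hung still and level about 11 cm above the middle of the blank half.

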